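# Hang a dish carrier on the rail and slide it to its mark

## Task

Hook the dish carrier onto the horizontal rail at the yellow band and let go so that it hangs still by itself. Then push it gently along the rail, without gripping it again, until its hook stands wholly within the blue band, and leave it hanging there. Leave the bottle, the stack of dishes and the timer where they are.

Things in the scene. Friction and masses are not known exactly. Their poses are not given: they have to be found in the camera images.
- carrier: Dish carrier, loose, one rigid piece, 0.25 to 0.42 kg, 187 mm tall, upright on the bench: two round steel plates (100 mm across) with four petri dishes (pale lids, amber sides) between them, top of the upper plate at z = 78 mm; above it a black strap hook and a red grip tab. Origin: centre of its underside, z up. Hung, its y lies along the rail, either way round.
- carrier_hook (a point): Point in the hook, 138.5 mm above the carrier's underside on its middle axis, that lies on the rail's axis when properly hung. The strap is 36 mm wide along y: long leg at x = -15 to -11 mm up from the upper plate, gabled roof with inner ridge 147 mm above the underside at x = 0, outer lip at x = 11 to 15 mm. Axes as the carrier's.
- carrier_lip (a point): Middle of the lower edge of the hook's lip, at x = 13 mm, 118 mm above the carrier's underside. The rail goes in sideways from the carrier's +x side through the 40 mm high mouth between this edge and the upper plate (78 mm); with the rail under the ridge the carrier is lowered until the roof rests on it. Axes as the carrier's.
- carrier_tab (a point): Centre of the red grip tab, 168 mm above the carrier's underside: an upright block 12 mm thick (carrier's x), 36 mm wide (its y), 38 mm tall (149 to 187 mm above the underside). Its narrow 12 mm sides are flush with the ends of the hook strap and can be pushed along the rail; sliding takes about 2 to 6 N. Axes as the carrier's.
- rail: Fixed steel rail: a round bar of 12 mm diameter, 560 mm long, axis level at 220 mm above the bench, along the body's y, on two 18 mm posts at y = -270 and +270 mm (with 50 mm flanges on the bench). Origin on the bench below the middle of the bar. The robot stands on its -x side.
- yellow_band: Yellow painted band on the rail, 60 mm long, where the carrier is to be hooked on. It is paint only and does not obstruct. Origin at the middle of the band on the rail's axis, y along the rail. It may be on either side of the blue one.
- blue_band: Blue painted band on the rail, 60 mm long, where the 36 mm wide hook must finally stand with blue showing at both sides. Paint only. Origin at the middle of the band on the rail's axis, y along the rail; 140 to 260 mm from the yellow band.
- medium_bottle: Bystander: brown glass bottle with blue cap, loose, 66 mm across, about 150 mm tall. Origin: centre of its underside.
- dish_stack: Bystander: loose stack of six petri dishes, pale lids and amber sides (one rigid piece), 90 mm across, 90 mm tall. Origin: centre of its underside.
- timer: Bystander: flat white bench timer lying beyond the rail, loose, 60 x 80 x 30 mm. Origin: centre of its underside.

How it is judged:
By the outcome, as a careful person would: the job done as asked, in the order asked, and still so for the second after the job is handed in, with the robot touching nothing.
It also fails if it takes over 58 s, if anything falls off the work surface, if the arm or the gripper's body presses on something with over 40 N, if the wrist force passes 120 N, or if a joint passes its speed limit or range.

## Robot

A 6-joint arm with a two-finger parallel gripper is mounted at the origin on the work surface. World frame = base frame: x ahead of the robot, y to its left, z up, the work surface at z = 0. Lengths are in m, angles in rad, forces in N, time in s.
With the tool pointing down it reaches from about 0.375 to 0.9 m from the base axis. Payload 3.1 kg.
Tool frame: the origin (TCP) lies between the finger pads; the fingertips stand 8 mm ahead of it and the grasp point (between the pads) lies 11 mm behind it; z points along the fingers, y is the line along which they close (so a half turn about z gives the same grasp; the last joint's range is limited). The gripper opens to 87 mm and grips with 3 to 60 N. Pads are 19 mm wide; open, the fingers measure 117 mm over their backs; the gripper's body (75 mm by 190 mm) begins 51 mm behind the grasp point.
Start: joints at [1.036, 0.527, 1.433, -0, 1.181, -0.178], TCP at [0.218, 0.586, 0.231] pointing down, gripper open.
Joint ranges: [-3.08, 3.08], [-0.75, 2.2], [0.22, 2.44], [-1.43, 4.57], [0, 2.65], [-2.85, 2.85]. Speed limits (rad/s): [2.79, 2.79, 3.14, 3.14, 3.14, 3.14].

## Interface

Orientations are given as a unit quaternion [x, y, z, w].
In Python, from rig import robot gives the robot as it stands.
- The arm moves only by the tool move_arm, never from a script. Its argument "motion" is text: rows parted by semicolons, each of 5 numbers parted by spaces: the opening, from -1 (shut) to 1 (fully open), then the shift along the tool's x, y, z normalised to -1 to 1, where 1 is 0.2 m, then the turn about the tool's z normalised to -1 to 1, where 1 is pi rad. A call has 1 to 12 rows; each row is the pose to reach, as a shift and turn from the pose commanded when the call began, along the tool's axes at that moment, turning the shorter way round; what a row does not reach only later rows make up. A row lasts 1/12 s, in which the tool goes at most 41.7 mm and 7.16 degrees, less where a joint would pass 70% of its speed; a pose out of reach is approached as far as the arm can. A call with a number of a shift or a turn outside -1 to 1 is refused whole. A call with a gripper value outside its range is refused whole. The fingers move at their own pace and stop on an object; "newtons" is the grip in N (left out, the last holds). Time passes only in rows, so rows that repeat a pose let the fingers close. It gives the time, the measured TCP pose, the force, the opening and the grip force at its end, in the units of the state.
- robot.get_obs(): the state, without advancing time (a new reading comes with each control period).
- robot.camera(name): name is "scene" or "top"; returns (picture, depth): 400x640x3 uint8, red, green, blue; 400x640 float32, m along the optical axis (not along the pixel's ray), 0 where there is no reading.
- robot.camera_model(name): a dict with "mtx" (3x3 intrinsics, pixels), "position" and "attitude" of the camera in the world. Camera axes: x right, y down, z forward; pixel columns grow to the right and rows downward; lengths in m; the calibration is good to about 2 mm. A picture is of the moment at which its call begins. camera_model takes no time and is no camera call.
- robot.hand_in(): hands the job in; it is judged then, once.
The state is a dict: "time": time; "q": joint angles; "joint_velocities": joint speeds; "joint_torque": joint torques, N m; "position": TCP position; "tool_rot": TCP orientation; "ft_force": force on the tool from outside, world axes, zero at the start; "moment": the same for the moment, N m; "grip_width": finger opening in m; "grip_force": force on a finger pad.
Only numpy, scipy, OpenCV 4.12 (cv2) and the standard library are available. Lean on these libraries where they do the work, as an engineer would, in place of code of your own. Each camera call takes 0.05 s, during which the arm holds its last target. There are 200 camera calls.

## Working session

There is one attempt and no reset: what is moved stays moved. The work goes in short steps, Python scripts to look and compute and a tool call to move; the robot and the scene stay as the last step left them, time stands still between calls to the robot, and variables do not carry over. Pictures are saved under pics/ and viewed, at most 10 in all, crops included, and the job is handed in when it is done.

Besides the shell and the picture viewer there is one more tool, called after "Call:" by a JSON object that holds its "api" and its "payload", one argument or row to a line. move_arm: Moves the arm, as the interface text tells. Its arguments: {"type":"object","properties":{"motion":{"type":"string"},"newtons":{"type":"number"}},"required":["motion"]}

```bash
mkdir -p pics
cat > h.py <<'E'
import numpy as np, cv2
from scipy.spatial.transform import Rotation as R
from rig import robot
def shot(n):
    im,d=robot.camera(n); m=robot.camera_model(n)
    K=np.array(m["mtx"]); a=np.array(m["attitude"]); Rm=a if a.shape==(3,3) else R.from_quat(a).as_matrix()
    v,u=np.mgrid[0:400,0:640]
    P=np.stack([(u-K[0,2])/K[0,0]*d,(v-K[1,2])/K[1,1]*d,d],-1)@Rm.T+np.array(m["position"])
    P[d==0]=np.nan
    return im,d,P
def save(n,im): cv2.imwrite("pics/"+n+".png",im[...,::-1])
E
python3 - <<'E'
from h import *
for n in("scene","top"):
    im,d,P=shot(n); save(n+"0",im); np.savez("/tmp/"+n,im=im,P=P); print(robot.camera_model(n))
print(robot.get_obs())
E
```

```text
{'mtx': array([[397.43806129,   0.        , 316.19971693],
       [  0.        , 397.43806129, 193.78141003],
       [  0.        ,   0.        ,   1.        ]]), 'position': array([1.31760048, 0.2235332 , 0.6753212 ]), 'attitude': array([ 0.54212899,  0.70259418, -0.37059902, -0.27406924])}
{'mtx': array([[501.08870078,   0.        , 317.32618046],
       [  0.        , 501.08870078, 201.31757493],
       [  0.        ,   0.        ,   1.        ]]), 'position': array([0.46953084, 0.00160069, 1.15963645]), 'attitude': array([-0.69776134,  0.7140303 , -0.0389056 ,  0.04214505])}
{'time': 0.1, 'q': array([ 1.03649556e+00,  5.28361232e-01,  1.43375742e+00,  1.81746205e-05,
        1.18138256e+00, -1.78473922e-01]), 'joint_velocities': array([-0.00022414, -0.00275108, -0.00369231, -0.00015693,  0.00123045,
       -0.00041734]), 'joint_torque': array([ 3.09859588e-04, -4.40988457e+01, -1.77151805e+01,  6.35103229e-02,
        5.33804332e-02, -5.16734815e-05]), 'position': array([0.2173556 , 0.58531734, 0.22968215]), 'tool_rot': array([ 1.76979640e-01,  9.84214050e-01, -8.91380666e-04, -3.40813834e-04]), 'ft_force': array([-0.65989408,  0.42113053,  0.04488201]), 'moment': array([-0.05494959,  0.01246168,  0.01609216]), 'grip_force': 0.0, 'grip_width': 0.08722978934392178}
```

View pics/scene0.png

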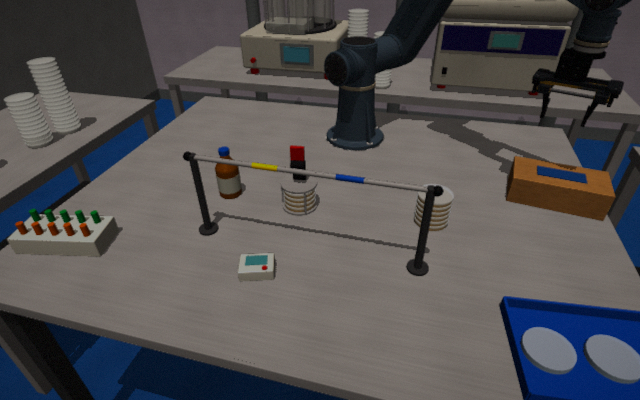

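View pics/top0.png

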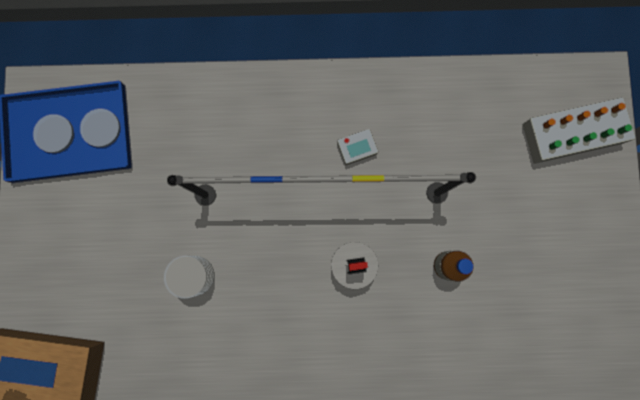

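Run:
```python
from h import *
S=np.load("/tmp/scene.npz");T=np.load("/tmp/top.npz")
a=cv2.resize(S["im"][130:230,230:370],(700,500),interpolation=cv2.INTER_CUBIC);save("c1",a)
b=cv2.resize(T["im"][235:295,320:390],(700,600),interpolation=cv2.INTER_CUBIC);save("c2",b)
for n,X in(("scene",S),("top",T)):
    hsv=cv2.cvtColor(X["im"],cv2.COLOR_RGB2HSV);P=X["P"];h,s,v=[hsv[...,i].astype(int) for i in range(3)]
    z=P[...,2];print(n)
    for nm,m in(("yellow",(h>22)&(h<35)&(s>150)&(v>90)&(abs(z-.222)<.03)),("blue",(h>100)&(h<130)&(s>120)&(abs(z-.222)<.03)),("red",((h<6)|(h>174))&(s>150)&(z>.13)&(z<.21))):
        q=P[m]; q=q[np.isfinite(q[:,0])]
        print(nm,len(q),np.median(q,0).round(4),np.percentile(q,2,axis=0).round(4),np.percentile(q,98,axis=0).round(4))
        if nm=="red":
            if n=="top": q=q[q[:,2]>.18]
            r=cv2.minAreaRect((q[:,:2]*1000).astype(np.float32));print(r)
    m=(z>.21)&(z<.235)&(P[...,0]>.4)&(P[...,0]<.7)&(abs(P[...,1])<.4)&(X["im"].max(2)>20)
    q=P[m];
    f=cv2.fitLine(q[:,:2].astype(np.float32),cv2.DIST_HUBER,0,.001,.001).ravel();print("rail",len(q),f,np.degrees(np.arctan(f[0]/f[1])),q[:,1].min(),q[:,1].max(),np.median(q[:,2]))
T_=T["P"]
for nm,lo,hi,zr in(("plate",(320,235),(390,300),(.07,.085)),("bottle",(430,240),(480,290),(.1,.17)),("stack",(160,245),(220,310),(.085,.1)),("timer",(330,120),(385,170),(.024,.036))):
    q=T_[lo[1]:hi[1],lo[0]:hi[0]].reshape(-1,3);q=q[(q[:,2]>zr[0])&(q[:,2]<zr[1])]
    print(nm,len(q),cv2.minEnclosingCircle((q[:,:2]*1000).astype(np.float32)),q.mean(0).round(3))
```

```text
scene
yellow 124 [ 0.6245 -0.091   0.2245] [ 0.618  -0.1204  0.2185] [ 0.6283 -0.0628  0.2277]
blue 1496 [-0.5253  0.4291  0.222 ] [-0.5341  0.0765  0.193 ] [0.6298 0.7214 0.2507]
red 206 [ 0.461  -0.0698  0.1709] [ 0.4541 -0.0868  0.1472] [ 0.4648 -0.0534  0.1886]
((458.5233459472656, -70.26556396484375), (35.967308044433594, 18.634553909301758), 84.77464294433594)
rail 1465 [0.01312512 0.9999139  0.6267339  0.05034559] 0.75203544 -0.2948777036715291 0.28926414395769673 0.2237964529194561
top
yellow 154 [ 0.619  -0.0919  0.2264] [ 0.6147 -0.1197  0.223 ] [ 0.6236 -0.0636  0.2295]
blue 155 [0.6218 0.1002 0.226 ] [0.6175 0.0722 0.2227] [0.6265 0.1288 0.2291]
red 143 [ 0.4547 -0.0696  0.1858] [ 0.446  -0.0861  0.1421] [ 0.4619 -0.0535  0.1905]
((454.6659240722656, -70.00430297851562), (11.91252326965332, 33.5333366394043), 6.766164302825928)
rail 2044 [ 0.01405761  0.9999012   0.6201572  -0.00272249] 0.805468 -0.2934984153689533 0.28810025373994264 0.22523099332095858
plate 1424 ((454.8890380859375, -71.11079406738281), 49.8274040222168) [ 0.455 -0.07   0.078]
bottle 573 ((449.52935791015625, -286.2292785644531), 29.866304397583008) [ 0.45  -0.282  0.124]
stack 1427 ((438.80572509765625, 289.2727966308594), 45.33988952636719) [0.439 0.289 0.09 ]
timer 885 ((726.522216796875, -90.29627227783203), 47.81526184082031) [ 0.725 -0.09   0.03 ]
```

View pics/c1.png

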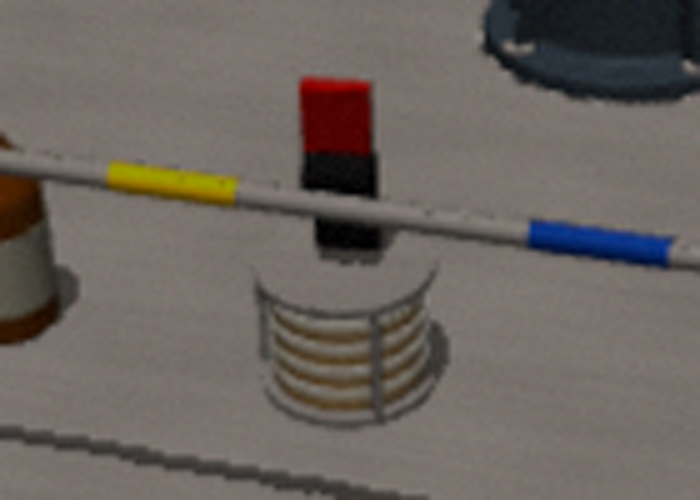

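View pics/c2.png

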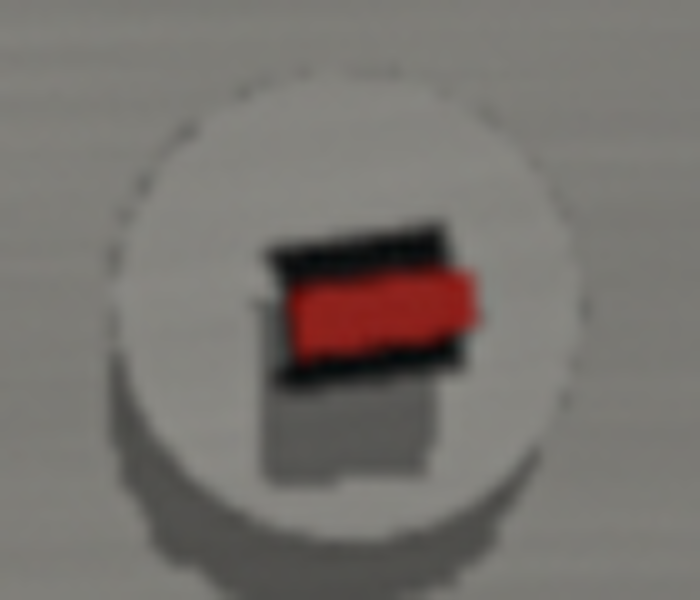

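Run:
```python
from h import *
S=np.load("/tmp/scene.npz");P=S["P"]
for r in range(156,186): print(r,P[r,299].round(3),S["im"][r,299])
T=np.load("/tmp/top.npz");P=T["P"]
for r in range(256,276): print(r,P[r,356].round(3),T["im"][r,356])
```

```text
156 [ 0.461 -0.064  0.162] [80  0  0]
157 [ 0.459 -0.065  0.158] [78  0  0]
158 [ 0.461 -0.065  0.156] [80  0  0]
159 [ 0.458 -0.066  0.151] [78  1  1]
160 [ 0.458 -0.066  0.148] [52 10 12]
161 [ 0.458 -0.066  0.145] [23 16 14]
162 [ 0.46  -0.065  0.143] [13 13 15]
163 [ 0.465 -0.064  0.143] [11 10 12]
164 [ 0.465 -0.064  0.14 ] [14 13 12]
165 [ 0.47  -0.062  0.141] [18 15 19]
166 [ 0.471 -0.062  0.138] [5 8 9]
167 [ 0.465 -0.064  0.131] [1 3 0]
168 [ 0.472 -0.062  0.132] [7 7 7]
169 [ 0.621 -0.012  0.226] [105 101  95]
170 [ 0.624 -0.011  0.225] [133 124 121]
171 [ 0.624 -0.011  0.223] [122 116 111]
172 [ 0.626 -0.01   0.221] [100  94  90]
173 [ 0.628 -0.01   0.22 ] [70 66 62]
174 [ 0.444 -0.073  0.095] [26 26 25]
175 [ 0.442 -0.073  0.091] [5 5 4]
176 [ 0.447 -0.072  0.09 ] [6 3 4]
177 [ 0.444 -0.073  0.085] [5 2 4]
178 [ 0.444 -0.073  0.082] [ 9 11  4]
179 [ 0.444 -0.073  0.078] [11 10 11]
180 [ 0.447 -0.072  0.077] [52 49 49]
181 [ 0.453 -0.071  0.078] [60 58 53]
182 [ 0.459 -0.068  0.079] [59 58 53]
183 [ 0.461 -0.068  0.077] [112 105 102]
184 [ 0.469 -0.065  0.079] [122 115 110]
185 [ 0.473 -0.064  0.079] [121 114 110]
256 [ 0.474 -0.075  0.08 ] [136 134 129]
257 [ 0.472 -0.075  0.076] [123 122 118]
258 [ 0.47  -0.071  0.138] [80 79 77]
259 [ 0.468 -0.071  0.139] [34 34 34]
260 [ 0.466 -0.071  0.139] [13 15 14]
261 [ 0.464 -0.07   0.143] [20 17 17]
262 [ 0.462 -0.07   0.142] [55 19 18]
263 [ 0.46  -0.067  0.185] [102  22  18]
264 [ 0.458 -0.067  0.185] [138  33  28]
265 [ 0.457 -0.067  0.186] [142  34  30]
266 [ 0.455 -0.067  0.186] [140  32  25]
267 [ 0.453 -0.067  0.185] [141  33  27]
268 [ 0.451 -0.067  0.186] [133  28  24]
269 [ 0.449 -0.066  0.189] [103  23  20]
270 [ 0.446 -0.07   0.143] [49 16 17]
271 [ 0.444 -0.07   0.14 ] [11 15 15]
272 [ 0.442 -0.07   0.14 ] [31 33 32]
273 [ 0.44 -0.07  0.14] [64 63 62]
274 [ 0.436 -0.074  0.077] [87 87 84]
275 [ 0.434 -0.074  0.075] [89 89 86]
```

Call:
{"api": "move_arm", "payload": {
  "motion": "1 -0.75 -0.885 0 0;1 -0.75 -0.885 0 0;1 -0.75 -0.885 0 0;1 -0.75 -0.885 0 0;1 -0.75 -0.885 0 0;1 -0.75 -0.885 0 0"
}}

```text
time: 0.6
position: [0.2964, 0.364, 0.2301]
tool_rot: [0.178, 0.984, -0.001, -0.0]
ft_force: [-0.4, -0.0, 1.2]
grip_width: 0.087
grip_force: 0.0
```

Call:
{"api": "move_arm", "payload": {
  "motion": "1 -0.75 -0.885 0 0;1 -0.75 -0.885 0 0;1 -0.75 -0.885 0 0;1 -0.75 -0.885 0 0;1 -0.75 -0.885 0 0;1 -0.75 -0.885 0 0"
}}

```text
time: 1.1
position: [0.3765, 0.1464, 0.2306]
tool_rot: [0.178, 0.984, -0.0, 0.0]
ft_force: [0.3, 0.9, 0.2]
grip_width: 0.0876
grip_force: 0.0
```

Call:
{"api": "move_arm", "payload": {
  "motion": "1 -0.75 -0.885 0 0.349;1 -0.75 -0.885 0 0.349;1 -0.75 -0.885 0 0.349;1 -0.75 -0.885 0 0.349;1 -0.75 -0.885 0 0.349;1 -0.75 -0.885 0 0.349;1 -0.75 -0.885 0 0.349;1 -0.75 -0.885 0 0.349;1 -0.75 -0.885 0 0.349;1 -0.75 -0.885 0 0.349;1 -0.75 -0.885 0 0.349;1 -0.75 -0.885 0 0.349"
}}

```text
time: 2.1
position: [0.4544, -0.0685, 0.2304]
tool_rot: [0.663, 0.749, -0.0, -0.0]
ft_force: [0.2, -0.2, 0.3]
grip_width: 0.0871
grip_force: 0.0
```

Call:
{"api": "move_arm", "payload": {
  "motion": "1 0 0 0.17 0;1 0 0 0.29 0;1 0 0 0.335 0;1 0 0 0.335 0;-1 0 0 0.335 0;-1 0 0 0.335 0;-1 0 0 0.335 0;-1 0 0 0.335 0;-1 0 0 0.335 0;-1 0 0 0.335 0;-1 0 0 0.335 0;-1 0 0 0.335 0",
  "newtons": 25
}}

```text
time: 3.1
position: [0.4546, -0.0687, 0.1637]
tool_rot: [0.664, 0.748, 0.0, 0.0]
ft_force: [0.1, -0.6, -0.3]
grip_width: 0.0418
grip_force: 0.0
```

Call:
{"api": "move_arm", "payload": {
  "motion": "-1 0 0 0 0;-1 0 0 0 0;-1 0 0 0 0;-1 0 0 0 0;-1 0 0 0 0;-1 0 0 0 0;-1 0 0 0 0;-1 0 0 0 0;-1 0 0 0 0;-1 0 0 0 0;-1 0 0 0 0;-1 0 0 0 0"
}}

```text
time: 4.1
position: [0.4545, -0.0686, 0.1635]
tool_rot: [0.664, 0.748, 0.0, 0.0]
ft_force: [0.6, 0.5, -1.6]
grip_width: 0.0117
grip_force: 25.0
```

Call:
{"api": "move_arm", "payload": {
  "motion": "-1 0 0 -0.05 0;-1 0 0 -0.15 0;-1 0 0 -0.3 0;-1 0 0 -0.45 0;-1 0 0 -0.56 0.02;-1 0 0 -0.61 0.043;-1 0 0 -0.61 0.043;-1 0 0 -0.61 0.043;-1 0 0 -0.61 0.043;-1 0 0 -0.61 0.043"
}}

```text
time: 4.93
position: [0.4533, -0.0682, 0.2839]
tool_rot: [0.713, 0.702, -0.001, -0.002]
ft_force: [-0.8, -0.1, -4.8]
grip_width: 0.0117
grip_force: 25.0
```

Run:
```python
from h import *
im,d,P=shot("scene"); save("s2",cv2.resize(im[100:240,180:460],(800,400)))
hsv=cv2.cvtColor(im,cv2.COLOR_RGB2HSV)
im,d,P=shot("top")
o=robot.get_obs();r=R.from_quat(o["tool_rot"]);print(o["position"],r.as_matrix().round(4),o["ft_force"])
m=(P[...,2]>.19)&(P[...,2]<.208)&(P[...,0]<.6)&(P[...,0]>.35)&(abs(P[...,1]+.07)<.08)
q=P[m];print(len(q));f=np.linalg.lstsq(np.c_[q[:,:2],np.ones(len(q))],q[:,2],rcond=None)[0];print("plate slope",f,q.mean(0))
```

```text
[ 0.45376283 -0.06835653  0.28428172] [[ 0.0159  0.9999 -0.0028]
 [ 0.9999 -0.0159  0.0011]
 [ 0.0011 -0.0029 -1.    ]] [ 0.13158156  0.37768458 -4.06337164]
0
plate slope [0. 0. 0.] [nan nan nan]<stdin>:7: RuntimeWarning: Mean of empty slice.
  ret = um.true_divide(
```

View pics/s2.png

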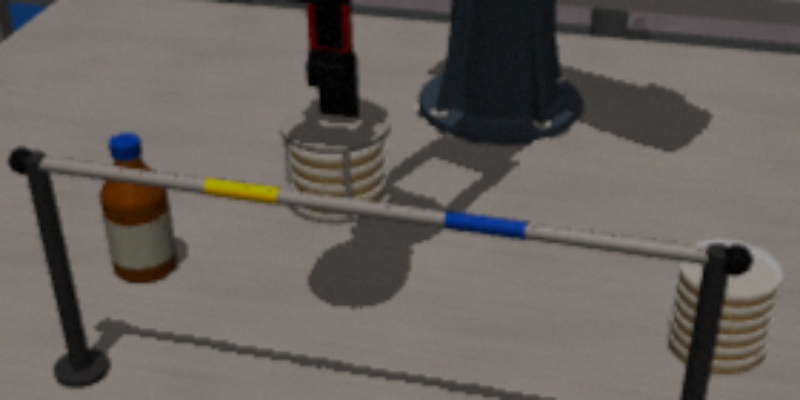

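Call:
{"api": "move_arm", "payload": {
  "motion": "-1 -0.03 0.04 0 0;-1 -0.06 0.12 0 0;-1 -0.097 0.22 0 0;-1 -0.097 0.34 0 0;-1 -0.097 0.46 0 0;-1 -0.097 0.58 0 0;-1 -0.097 0.68 0 0;-1 -0.097 0.76 0 0;-1 -0.097 0.81 0 0;-1 -0.097 0.83 0 0;-1 -0.097 0.83 0 0;-1 -0.097 0.83 0 0"
}}

```text
time: 6.03
position: [0.6196, -0.0909, 0.2847]
tool_rot: [0.713, 0.701, -0.001, -0.001]
ft_force: [-0.6, 0.2, -3.4]
grip_width: 0.0117
grip_force: 25.0
```

Run:
```python
from h import *
im,d,P=shot("scene"); save("s3",cv2.resize(im[100:220,200:360],(800,600),interpolation=cv2.INTER_CUBIC))
o=robot.get_obs();print(o["position"],o["tool_rot"],o["ft_force"],o["moment"])
for r in range(140,190,2): print(r,[(P[r,c].round(3).tolist(),im[r,c].tolist()) for c in (262,)])
```

```text
[ 0.61932759 -0.09080493  0.28493215] [ 7.12930115e-01  7.01234338e-01 -5.76476261e-04 -8.49774815e-04] [-0.22516964 -0.50656145 -4.37985204] [-0.06631551  0.0789626   0.02754638]
140 [([0.636, -0.085, 0.294], [4, 4, 2])]
142 [([0.637, -0.085, 0.29], [1, 0, 0])]
144 [([0.636, -0.085, 0.285], [8, 7, 7])]
146 [([0.635, -0.086, 0.28], [1, 4, 1])]
148 [([0.624, -0.092, 0.269], [22, 6, 2])]
150 [([0.626, -0.091, 0.265], [1, 2, 5])]
152 [([nan, nan, nan], [9, 9, 7])]
154 [([0.633, -0.089, 0.259], [10, 10, 4])]
156 [([0.634, -0.089, 0.255], [4, 4, 2])]
158 [([0.638, -0.088, 0.252], [7, 7, 3])]
160 [([0.636, -0.089, 0.246], [6, 3, 3])]
162 [([0.635, -0.09, 0.24], [7, 3, 6])]
164 [([0.622, -0.097, 0.227], [104, 77, 0])]
166 [([0.623, -0.097, 0.222], [118, 90, 0])]
168 [([0.625, -0.097, 0.218], [90, 67, 0])]
170 [([0.61, -0.104, 0.203], [12, 12, 0])]
172 [([0.609, -0.105, 0.197], [63, 58, 57])]
174 [([0.622, -0.1, 0.2], [68, 61, 60])]
176 [([0.63, -0.096, 0.2], [91, 85, 82])]
178 [([0.633, -0.095, 0.197], [66, 62, 59])]
180 [([0.642, -0.092, 0.198], [69, 65, 59])]
182 [([0.65, -0.089, 0.199], [68, 62, 61])]
184 [([0.662, -0.084, 0.202], [68, 64, 60])]
186 [([0.666, -0.082, 0.199], [121, 115, 108])]
188 [([0.669, -0.082, 0.196], [71, 67, 65])]
```

View pics/s3.png

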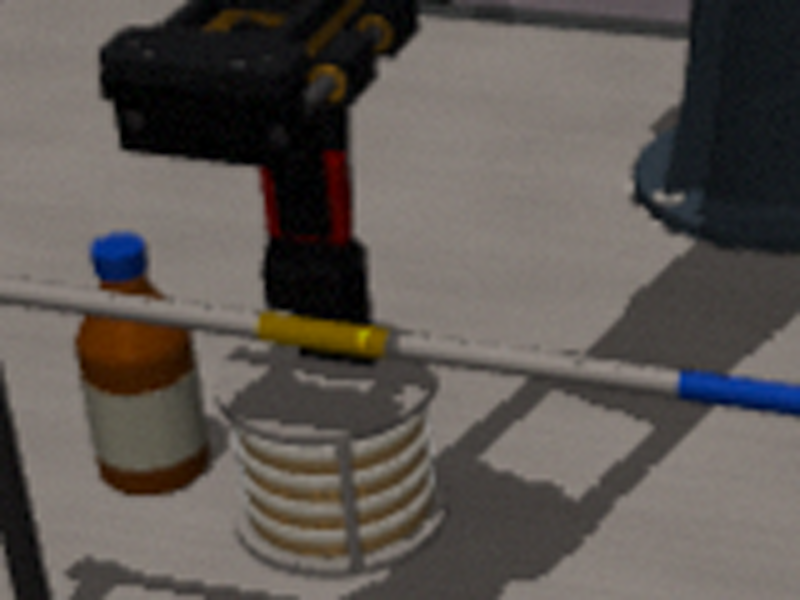

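Call:
{"api": "move_arm", "payload": {
  "motion": "-1 0 0 0.03 0;-1 0 0 0.07 0;-1 0 0 0.11 0;-1 0 0 0.14 0;-1 0 0 0.16 0;-1 0 0 0.175 0;-1 0 0 0.185 0;-1 0 0 0.19 0;-1 0 0 0.195 0;-1 0 0 0.195 0;-1 0 0 0.195 0"
}}

```text
time: 7.0
position: [0.6203, -0.0908, 0.2468]
tool_rot: [0.713, 0.701, 0.0, 0.0]
ft_force: [-0.4, -0.1, -3.9]
grip_width: 0.0116
grip_force: 25.0
```

Not touching yet; creep lower.

Call:
{"api": "move_arm", "payload": {
  "motion": "-1 0 0 0.003 0;-1 0 0 0.006 0;-1 0 0 0.009 0;-1 0 0 0.009 0;-1 0 0 0.009 0"
}}

```text
time: 7.42
position: [0.6202, -0.0908, 0.2454]
tool_rot: [0.713, 0.701, 0.0, 0.0]
ft_force: [-1.6, -0.2, 0.3]
grip_width: 0.0119
grip_force: 25.0
```

Call:
{"api": "move_arm", "payload": {
  "motion": "-0.6 0 0 0 0;-0.6 0 0 0 0;-0.5 0 0 0 0;-0.3 0 0 0 0;-0.1 0 0 0 0;0 0 0 0 0;0 0 0 0 0;0 0 0 0 0;0 0 0 0 0;0 0 0 0 0;0 0 0 0 0;0 0 0 0 0"
}}

```text
time: 8.42
position: [0.6202, -0.0908, 0.2448]
tool_rot: [0.713, 0.701, -0.0, -0.0]
ft_force: [-0.4, 0.9, 0.0]
grip_width: 0.0436
grip_force: 0.0
```

Call:
{"api": "move_arm", "payload": {
  "motion": "0 0 0 -0.05 0;0 0 0 -0.15 0;0 0 0 -0.27 0;0 0 0 -0.37 0;0 0 0 -0.4 0;0 0 0 -0.4 0;0 0 0 -0.4 0;0 0 0 -0.4 0;0 0 0 -0.4 0;0 0 0 -0.4 0;0 0 0 -0.4 0;0 0 0 -0.4 0"
}}

```text
time: 9.42
position: [0.62, -0.0907, 0.3241]
tool_rot: [0.713, 0.701, -0.0, -0.001]
ft_force: [-0.1, -1.1, 0.1]
grip_width: 0.0437
grip_force: 0.0
```

```bash
cat >> h.py <<'E'
def tab():
    im,d,P=shot("scene"); hsv=cv2.cvtColor(im,cv2.COLOR_RGB2HSV);h,s,v=[hsv[...,i].astype(int) for i in range(3)]
    m=((h<6)|(h>174))&(s>150)&(v>40)&(P[...,2]>.22)&(P[...,2]<.29)&(P[...,0]>.58)&(P[...,0]<.67)
    q=P[m]; print(len(q),np.median(q,0).round(4),np.percentile(q,3,axis=0).round(4),np.percentile(q,97,axis=0).round(4))
    return im,d,P
E
python3 - <<'E'
from h import *
for i in range(3): im,d,P=tab()
save("s4",cv2.resize(im[100:220,200:360],(800,600),interpolation=cv2.INTER_CUBIC))
o=robot.get_obs();print(o["position"],o["time"])
E
```

```text
269 [ 0.6256 -0.0921  0.2522] [ 0.6212 -0.1096  0.2324] [ 0.6281 -0.0754  0.2692]
270 [ 0.6259 -0.0918  0.2523] [ 0.6207 -0.1099  0.2322] [ 0.6279 -0.0756  0.2692]
271 [ 0.6257 -0.0918  0.2523] [ 0.6201 -0.1097  0.2326] [ 0.6284 -0.0751  0.2687]
[ 0.62015703 -0.09078805  0.32455619] 9.5667
```

View pics/s4.png

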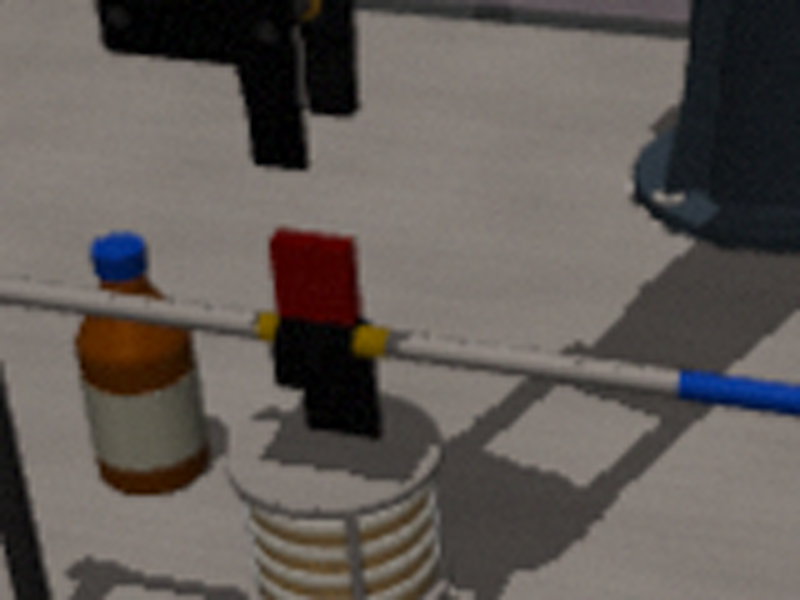

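Call:
{"api": "move_arm", "payload": {
  "motion": "-1 -0.1 0 0 0;-1 -0.2 0 0 0;-1 -0.245 0 0 0;-1 -0.245 0 0 0;-1 -0.245 0 0.05 0;-1 -0.245 0 0.14 0;-1 -0.245 0 0.24 0;-1 -0.245 0 0.33 0;-1 -0.245 0 0.39 0;-1 -0.245 0 0.415 0;-1 -0.245 0 0.415 0;-1 -0.245 0 0.415 0",
  "newtons": 20
}}

```text
time: 10.57
position: [0.6195, -0.1391, 0.2418]
tool_rot: [0.713, 0.701, 0.0, -0.0]
ft_force: [-0.1, 0.1, 0.4]
grip_width: 0.0007
grip_force: 0.0
```

Call:
{"api": "move_arm", "payload": {
  "motion": "-1 0.01 0 0 0;-1 0.02 0 0 0;-1 0.03 0 0 0;-1 0.04 0 0 0;-1 0.05 0 0 0;-1 0.06 0 0 0;-1 0.07 0 0 0;-1 0.07 0 0 0"
}}

```text
time: 11.23
position: [0.6196, -0.1253, 0.2418]
tool_rot: [0.713, 0.701, 0.0, -0.0]
ft_force: [-0.4, 0.2, 0.5]
grip_width: 0.0005
grip_force: 0.0
```

Call:
{"api": "move_arm", "payload": {
  "motion": "-1 0.01 0 0 0;-1 0.02 0 0 0;-1 0.03 0 0 0;-1 0.04 0 0 0;-1 0.05 0 0 0;-1 0.06 0 0 0;-1 0.07 0 0 0;-1 0.08 0 0 0;-1 0.09 0 0 0;-1 0.1 0 0 0;-1 0.11 0 0 0;-1 0.12 0 0 0"
}}

```text
time: 12.23
position: [0.6201, -0.1017, 0.2419]
tool_rot: [0.713, 0.701, -0.0, 0.0]
ft_force: [-0.9, -5.2, 2.1]
grip_width: 0.0005
grip_force: 2.4
```

Run:
```python
from h import *
tab();o=robot.get_obs();print(o["position"],o["ft_force"])
```

```text
276 [ 0.6261 -0.0703  0.2525] [ 0.6201 -0.0878  0.2319] [ 0.6283 -0.0539  0.2692]
[ 0.6200307  -0.10116748  0.24181495] [-1.09160183 -4.34988844  1.05716866]
```

Call:
{"api": "move_arm", "payload": {
  "motion": "-1 0.012 0 0 0;-1 0.025 0 0 0;-1 0.04 0 0 0;-1 0.055 0 0 0;-1 0.07 0 0 0;-1 0.085 0 0 0;-1 0.1 0 0 0;-1 0.115 0 0 0;-1 0.13 0 0 0;-1 0.145 0 0 0;-1 0.16 0 0 0;-1 0.175 0 0 0"
}}

```text
time: 13.28
position: [0.6206, -0.0666, 0.2418]
tool_rot: [0.713, 0.701, -0.0, 0.0]
ft_force: [-0.0, -4.8, 1.6]
grip_width: 0.0003
grip_force: 2.5
```

Call:
{"api": "move_arm", "payload": {
  "motion": "-1 0.015 0 0 0;-1 0.03 0 0 0;-1 0.045 0 0 0;-1 0.06 0 0 0;-1 0.075 0 0 0;-1 0.09 0 0 0;-1 0.105 0 0 0;-1 0.12 0 0 0;-1 0.135 0 0 0;-1 0.15 0 0 0;-1 0.165 0 0 0;-1 0.18 0 0 0"
}}

```text
time: 14.28
position: [0.6211, -0.0307, 0.2418]
tool_rot: [0.713, 0.701, -0.0, 0.0]
ft_force: [-0.7, -4.7, 1.4]
grip_width: 0.0002
grip_force: 2.6
```

Call:
{"api": "move_arm", "payload": {
  "motion": "-1 0.015 0 0 0;-1 0.03 0 0 0;-1 0.045 0 0 0;-1 0.06 0 0 0;-1 0.075 0 0 0;-1 0.09 0 0 0;-1 0.105 0 0 0;-1 0.12 0 0 0;-1 0.135 0 0 0;-1 0.15 0 0 0;-1 0.165 0 0 0;-1 0.18 0 0 0"
}}

```text
time: 15.28
position: [0.6216, 0.0053, 0.2418]
tool_rot: [0.713, 0.701, -0.0, 0.0]
ft_force: [0.8, -5.5, 2.2]
grip_width: 0.0005
grip_force: 2.6
```

Run:
```python
from h import *
tab();o=robot.get_obs();print(o["position"],o["ft_force"])
```

```text
287 [0.628  0.0353 0.252 ] [0.6222 0.0188 0.2318] [0.6303 0.0522 0.2691]
[0.62148369 0.00607207 0.24175462] [ 0.88027514 -2.93918437  0.25680121]
```

Call:
{"api": "move_arm", "payload": {
  "motion": "-1 0.015 0 0 0;-1 0.03 0 0 0;-1 0.045 0 0 0;-1 0.06 0 0 0;-1 0.075 0 0 0;-1 0.09 0 0 0;-1 0.105 0 0 0;-1 0.12 0 0 0;-1 0.135 0 0 0;-1 0.15 0 0 0;-1 0.165 0 0 0;-1 0.18 0 0 0"
}}

```text
time: 16.33
position: [0.6221, 0.0411, 0.2418]
tool_rot: [0.713, 0.701, -0.0, 0.0]
ft_force: [0.2, -4.9, 1.9]
grip_width: 0.0005
grip_force: 2.8
```

Call:
{"api": "move_arm", "payload": {
  "motion": "-1 0.014 0 0 0;-1 0.027 0 0 0;-1 0.04 0 0 0;-1 0.052 0 0 0;-1 0.064 0 0 0;-1 0.075 0 0 0;-1 0.085 0 0 0;-1 0.095 0 0 0;-1 0.105 0 0 0;-1 0.113 0 0 0;-1 0.12 0 0 0;-1 0.12 0 0 0"
}}

```text
time: 17.33
position: [0.6224, 0.0654, 0.2418]
tool_rot: [0.713, 0.701, -0.0, -0.0]
ft_force: [0.0, -5.1, 2.2]
grip_width: 0.0005
grip_force: 2.4
```

```bash
cat >> h.py <<'E'
def blue(im,P):
    hsv=cv2.cvtColor(im,cv2.COLOR_RGB2HSV);h,s,v=[hsv[...,i].astype(int) for i in range(3)]
    m=(h>100)&(h<130)&(s>120)&(abs(P[...,2]-.222)<.02)&(abs(P[...,0]-.625)<.03)
    y=np.sort(P[m][:,1]); print("blue",len(y),y[[0,-1]].round(4)); c=np.diff(y); i=c.argmax(); print("gap",y[i].round(4),y[i+1].round(4))
E
python3 - <<'E'
from h import *
im,d,P=tab();blue(im,P);o=robot.get_obs();print(o["position"],o["ft_force"])
E
```

```text
280 [0.6287 0.0984 0.2499] [0.6234 0.0789 0.2323] [0.631  0.1131 0.269 ]
blue 102 [-0.2882  0.2823]
gap -0.2787 0.0576
[0.62241267 0.06539205 0.24176495] [ 0.18055454 -4.04884574  2.83401685]
```

Call:
{"api": "move_arm", "payload": {
  "motion": "-1 0.006 0 0 0;-1 0.012 0 0 0;-1 0.018 0 0 0;-1 0.022 0 0 0;-1 0.022 0 0 0;-1 0.02 0 0 0;-1 0.01 0 0 0;-1 0 0 0 0;-1 -0.02 0 0 0;-1 -0.06 0 0 0;-1 -0.1 0 0 0;-1 -0.12 0 0 0"
}}

```text
time: 18.38
position: [0.6223, 0.0401, 0.2416]
tool_rot: [0.713, 0.701, -0.0, -0.0]
ft_force: [-0.1, 0.6, -0.3]
grip_width: 0.0004
grip_force: 0.0
```

Call:
{"api": "move_arm", "payload": {
  "motion": "-1 0 0 -0.1 0;-1 0 0 -0.25 0;-1 0 0 -0.4 0;-1 0 0 -0.5 0;-1 0 0 -0.5 0;-1 0 0 -0.5 0;-1 0 0 -0.5 0;-1 0 0 -0.5 0;-1 0 0 -0.5 0;-1 0 0 -0.5 0;-1 0 0 -0.5 0;-1 0 0 -0.5 0"
}}

```text
time: 19.38
position: [0.6222, 0.0412, 0.3412]
tool_rot: [0.713, 0.701, -0.0, -0.0]
ft_force: [0.4, 0.4, -0.5]
grip_width: 0.0008
grip_force: 0.0
```

Run:
```python
from h import *
im,d,P=tab();im,d,P=tab();blue(im,P);o=robot.get_obs();print(o["position"],o["time"])
save("s5",cv2.resize(im[120:240,280:440],(800,600),interpolation=cv2.INTER_CUBIC))
```

```text
325 [0.6286 0.0993 0.2528] [0.6219 0.0821 0.2311] [0.6309 0.1161 0.2692]
329 [0.6288 0.0995 0.2529] [0.6215 0.0823 0.2309] [0.6309 0.1167 0.2691]
blue 81 [-0.2892  0.2785]
gap -0.2805 0.0708
[0.62234906 0.04123039 0.34152782] 19.4833
```

View pics/s5.png

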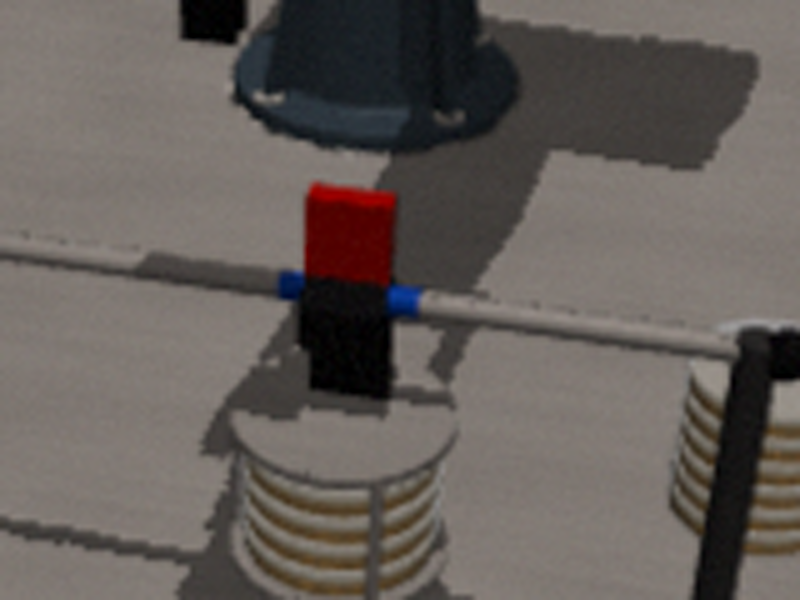

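Blue shows on both sides of the hook (crop px ~290 and ~405 on the rail), and the carrier hangs level and still, with the gripper well clear of it. Handing in.

```bash
python3 -c "
from rig import robot
print(robot.hand_in())"
```

```text
the job is handed in; nothing more can be done
None
```

The carrier was hooked on at the yellow band and let go, then pushed without gripping into the blue band, where it hung still and centred to about 1 mm at my last look; the bottle, dish stack and timer were not touched, and the job is handed in at about 19.5 s.

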